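Sort the ship restorer's handful: scraps, brass fittings and pin vise

ROBOT

A 6-joint arm with a two-finger parallel gripper is mounted at the origin on the work surface. World frame = base frame: x ahead of the robot, y to its left, z up, the work surface at z = 0. Lengths are in m, angles in degrees, forces in N, time in s.
With the tool pointing down it reaches from about 0.3 to 0.875 m from the base axis. Payload 6.4 kg.
Tool frame: the origin (TCP) lies at the very end of the fingers, on their centre line; the grasp point (between the pads) lies 19 mm behind it; z points along the fingers, y is the line along which they close (so a half turn about z gives the same grasp; the last joint's range is limited). The gripper opens to 85 mm and grips with 20 to 120 N. Pads are 22 mm wide; open, the fingers measure 114 mm over their backs; the gripper's body (76 mm by 85 mm) begins 54 mm behind the grasp point. The pads swing forward as they close: fully open they stand 13 mm farther back than shut.
Start: joints at [-77.825, 10.359, 92.074, -0, 77.567, -11.82], TCP at [0.234, -0.525, 0.231] pointing down, gripper open.
Joint ranges: [-171.53, 171.53], [-51.25, 118.39], [17.06, 147.69], [-65.23, 245.23], [0, 150.52], [-178.68, 178.68]. Speed limits (degrees/s): [147.25, 147.25, 172.46, 180, 180, 180].

INTERFACE

Orientations are given as [roll, pitch, yaw] about the fixed x, y, z axes, in that order (R = Rz(yaw) Ry(pitch) Rx(roll)).
In Python, from plant import read_state, camera, finish_job, trace, mark_of gives the robot as it stands.
- The arm moves only by the tool jog_arm, never from a script. Its argument "targets" is a list of rows, each a list of 2 entries, a list of its own where there are three numbers: the shift along the tool's x, y, z scaled (see below), then the turn, a rotation vector about the tool's x, y, z scaled (see below). A call has exactly 5 rows; each row shifts and turns the commanded pose from where the row before left it, along the tool's axes as they then stand; what a row does not reach is not made up. The controller multiplies each number of a shift by 0.1 m and each number of a turn by 0.1 rad. A row lasts 1/8 s, in which the tool goes at most 62.5 mm and 10.7 degrees, less where a joint would pass 70% of its speed; a pose out of reach is approached as far as the arm can. A call with a number of a shift or a turn outside -1 to 1 is refused whole. A call with a gripper value outside its range is refused whole. "grip" is the opening, from -1 (shut) to 1 (fully open), set as the call begins (left out, the last holds). The fingers move at their own pace and stop on an object; the grip force is fixed at half the most. Time passes only in rows, so rows that do not move let the fingers close, or fill a call up. It gives the time, the measured TCP pose, the force, the opening and the grip force at its end, in the units of the state.
- read_state(): the state, without advancing time (a new reading comes with each control period).
- camera(name): name is "scene" or "side" or "wrist"; returns a dict with "pixels" (420x560x3 uint8, blue, green, red), "K" (3x3 intrinsics, pixels), "k1" (the pictures are not rectified: a ray, as slopes to the right and down, at radius r is drawn at 1 + k1 r^2 times it, then the intrinsics apply), "camera_from_world" (4x4, takes a point from world to camera coordinates). Camera axes: x right, y up, looking along -z (the intrinsics and any distortion apply to the point x, -y, -z); pixel columns grow to the right and rows downward; lengths in m; the calibration is good to about 2 mm. A picture is of the moment at which its call begins. There is no depth.
- finish_job(): hands the job in; it is judged then, once.
Trained networks look in a picture, given as the dict that the camera call returned (one of the last four; its "shot" number tells which), for a name from the list of things; names that differ only in an ending like _2 or _b are one class to them, and where a whole thing is asked for, a point or a joint stands for the part that bears it (a point fixed in the world has none). Each returns a list of dicts, best first, with "score" (0 to 1); they miss things now and then, are a little off and sometimes report something else, mostly with a low value. They report only what shows in the picture. A call takes as long as a camera call. They do not tell look-alikes from the thing itself.
- trace(picture, query): "mask" (420x560 bool, what is visible of it).
- mark_of(picture, query): "at" ([x, y, z] in m, in world coordinates, good to about 4 mm: a listed point, or the origin of a listed thing).
The state is a dict: "time": time; "qpos": joint angles; "joint_velocities": joint speeds; "effort": joint torques, N m; "tcp_pos": TCP position; "eef_rot": TCP orientation; "contact_force": force on the tool from outside, world axes, zero at the start; "ft_torque": the same for the moment, N m; "width": finger opening in m; "finger_force": force on a finger pad.
Only numpy, scipy, OpenCV 4.12 (cv2) and the standard library are available. Lean on these libraries where they do the work, as an engineer would, in place of code of your own. Each camera call takes 0.05 s, during which the arm holds its last target. There are 200 camera calls.

TASK

Sort the five loose things at the front of the bench: put the two wood offcuts in the tilting tin bin, stand the two brass ship fittings upright on the floor of the white porcelain dish, and lay the pin vise flat and lengthwise in the blue tool tray. Leave the oak keel blank and the varnish jar where they are, and do not tip the bin on its pivot.

Things in the scene. Friction and masses are not known exactly. Their poses are not given: they have to be found in the camera images.
- lime_offcut: Wood scrap: stepped offcut of pale cream limewood, 60 mm long (its x) and 24 mm wide (y); 22 mm high over x from -30 to +6 mm, 11 mm high over the rest. Origin: centre of its underside. Lies flat on the bench.
- walnut_offcut: Wood scrap: plain short offcut of dark walnut, 42 mm long (x), 24 mm wide (y), 18 mm high. Origin: centre of its underside.
- capstan: Brass ship fitting: a round model capstan standing upright, 34 mm high, head and foot 26 mm in diameter, waist 18 mm (head from 24 to 34 mm up). Origin: centre of its underside, z up.
- bitts: Brass ship fitting: a twin bollard standing upright, base plate 46 mm long (x), 20 mm wide (y), 6 mm thick, carrying two posts side by side along x at +-11 mm, 12 mm thick with 15 mm caps from 24 to 32 mm up; 32 mm high overall, a low crossbar between the posts. Origin: centre of the base's underside, z up.
- pin_vise: Hand tool: steel pin vise lying on the bench, round handle 10 mm in diameter with two dark square 13 mm collars near its ends that keep it from rolling; about 102 mm long along its x (from -48 to +54 mm). Origin: on its axis near mid-length, 6.5 mm above what it lies on; the bare handle spans x from -40 to +24 mm.
- tin_bin: Target for wood scraps: open bright tin bin, outside 130 mm (its x) by 124 mm (y) by 60 mm high, walls and floor 3 mm. It hangs on two pivots in a fixed dark steel bracket (90 x 146 mm foot, cheeks just outside its y sides up to 79 mm above the bench). Origin: on the pivot line at the middle of the bin, 63 mm above the bench; rim 15 mm above the origin, underside 45 mm below it. A soft spring (2 N m per rad) holds it level; a push on the rim tips it about its y axis.
- dish: Target for brass fittings: round white porcelain palette dish with a chipped rim, fixed, 150 mm across the rim, 18 mm high; flat inner floor about 122 mm across, 5 mm above the bench. Origin: centre of its underside.
- tool_tray: Target for the hand tool: shallow blue metal tray, fixed, outside 170 mm long (its x) by 100 mm wide (y), 14 mm high, walls and floor 4 mm. Origin: centre of its underside.
- keel: Not scrap, to be left where it lies: varnished oak keel blank, a mid-brown bar 173 mm long (x, from -85 to +88 mm), 18 mm wide, 16 mm high with a raised block 28 mm high at its +x end. Origin: centre of its underside.
- varnish_jar: To be left where it stands: closed amber glass jar with black lid, 42 mm in diameter, 55 mm high. Origin: centre of its underside.
There are look-alikes about, which are no part of the job. What is shaped like the bitts but red is not meant. Leave any green look-alike of the dish alone.

How it is judged:
By the outcome, as a careful person would: the job done as asked, in the order asked, and still so for the second after the job is handed in, with the robot touching nothing.
It also fails if it takes over 128 s, if anything falls off the work surface, if the arm or the gripper's body presses on something with over 40 N, if the wrist force passes 120 N, or if a joint passes its speed limit or range.

## Working session

There is one attempt and no reset: what is moved stays moved. The work goes in short steps, Python scripts to look and compute and a tool call to move; the robot and the scene stay as the last step left them, time stands still between calls to the robot, and variables do not carry over. Pictures are saved under pics/ and viewed, at most 14 in all, crops included, and the job is handed in when it is done.

Besides the shell and the picture viewer there is one more tool, called after "Emit:" in YAML: its name, and indented under it one key for each argument. jog_arm: Moves the arm, as the interface text tells. Shifts and turns lie within -1 to 1; 1 stands for 0.1 m of shift or 0.1 rad of turn. Its arguments: {"type":"object","properties":{"targets":{"type":"array"},"grip":{"type":"number"}},"required":["targets"]}

```bash
ls; mkdir -p pics; python3 - <<'E'
from plant import *
import cv2
s=read_state(); print({k:s[k] for k in('time','tcp_pos','eef_rot','width')})
for n in('scene','side'):
    p=camera(n); cv2.imwrite(f'pics/{n}0.png',p['pixels'])
    for q in 'lime_offcut walnut_offcut capstan bitts pin_vise tin_bin dish tool_tray keel varnish_jar'.split():
        print(n,q,[(round(d['score'],2),[round(float(v),3) for v in d['at']]) for d in mark_of(p,q)][:3])
E
```

```text
pics
{'time': 0.0, 'tcp_pos': array([ 0.23372717, -0.5247431 ,  0.23037165]), 'eef_rot': array([-1.79900577e+02, -2.16849367e-02,  2.39939511e+01]), 'width': 0.08525716776955714}
scene lime_offcut [(0.46, [0.434, 0.008, 0.002])]
scene walnut_offcut [(0.72, [0.376, -0.247, 0.002])]
scene capstan [(0.55, [0.393, 0.24, 0.006]), (0.48, [0.579, -0.391, 0.003])]
scene bitts [(0.66, [0.339, -0.132, -0.001]), (0.62, [0.419, -0.136, 0.001])]
scene pin_vise [(0.54, [0.436, 0.128, 0.004])]
scene tin_bin [(0.96, [0.583, 0.368, 0.063]), (0.39, [0.581, -0.389, 0.002])]
scene dish [(0.76, [0.636, 0.005, -0.004]), (0.6, [0.799, 0.289, 0.003])]
scene tool_tray [(0.66, [0.578, -0.391, 0.0])]
scene keel [(0.8, [0.596, 0.183, 0.004]), (0.3, [0.613, -0.179, -0.003])]
scene varnish_jar [(0.73, [0.595, 0.183, 0.001]), (0.58, [0.616, -0.177, -0.001])]
side lime_offcut [(0.74, [0.435, 0.006, -0.002])]
side walnut_offcut []
side capstan [(0.7, [0.392, 0.243, 0.001]), (0.49, [0.644, 0.005, 0.004])]
side bitts [(0.52, [0.419, -0.132, 0.003]), (0.46, [0.34, -0.127, 0.001])]
side pin_vise [(0.62, [0.434, 0.129, 0.007])]
side tin_bin [(0.89, [0.585, 0.368, 0.06]), (0.42, [0.595, 0.186, 0.001]), (0.33, [0.614, -0.184, 0.001])]
side dish [(0.97, [0.795, 0.287, -0.001]), (0.83, [0.644, 0.006, 0.001])]
side tool_tray [(0.61, [0.58, -0.391, 0.0])]
side keel [(0.92, [0.596, 0.189, 0.002])]
side varnish_jar [(0.66, [0.415, -0.133, 0.003])]
```

View pics/scene0.png

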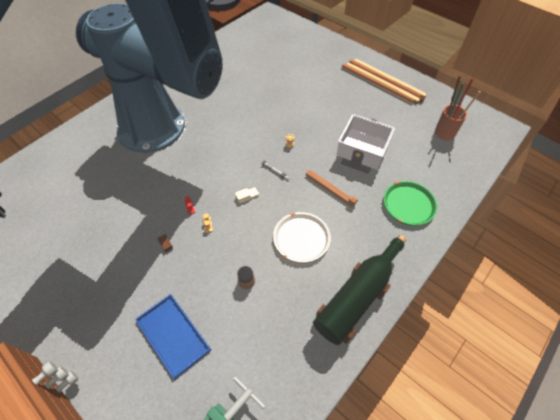

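View pics/side0.png

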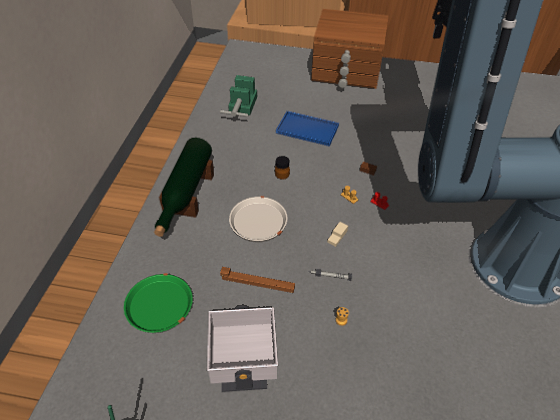

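```bash
cat > h.py <<'E'
import numpy as np, cv2, json
from scipy.spatial.transform import Rotation as Ro
from scipy.optimize import minimize
from plant import *
def plan(wps, start=None, slow=None):
    """wps: (x,y,z,yaw[,maxstep]); prints rows from measured pose"""
    s=read_state(); p=np.array(s['tcp_pos']); R=Ro.from_euler('xyz',s['eef_rot'],degrees=True)
    if start is not None: p=np.array(start[:3]); R=Ro.from_euler('xyz',[180,0,start[3]],degrees=True)
    rows=[]
    for w in wps:
        t=np.array(w[:3]); T=Ro.from_euler('xyz',[180,0,w[3]],degrees=True); st=w[4] if len(w)>4 else .06
        rv=(R.inv()*T).as_rotvec(); n=int(max(1,np.ceil(np.linalg.norm(t-p)/st),np.ceil(abs(rv).max()/.0985)))
        p0=p.copy();R0=R
        for i in range(1,n+1):
            pt=p0+(t-p0)*i/n; Rt=R0*Ro.from_rotvec(rv*i/n)
            d=np.round(R.inv().apply(pt-p)*10,2); r=np.round((R.inv()*Rt).as_rotvec()*10,2)
            rows.append([(d+0).tolist(),(r+0).tolist()])
            p=p+R.apply(d/10); R=R*Ro.from_rotvec(r/10)
    while len(rows)%5: rows.append([[0,0,0],[0,0,0]])
    for i in range(0,len(rows),5): print(json.dumps(rows[i:i+5]).replace('.0,',',').replace('.0]',']').replace(' ',''))
    print('end',p.round(4),R.as_euler('xyz',degrees=True).round(1))
def st():
    s=read_state(); print('t',round(s['time'],2),'p',np.round(s['tcp_pos'],4),'r',np.round(s['eef_rot'],1),'w',round(s['width'],4),'f',np.round(s['contact_force'],1),np.round(s['finger_force'],1),'q',np.round(s['qpos']))
def proj(p,X):
    X=np.atleast_2d(X); c=p['camera_from_world']; Y=X@c[:3,:3].T+c[:3,3]
    a=np.c_[Y[:,0]/-Y[:,2],Y[:,1]/Y[:,2]]; a=a*(1+p['k1']*(a**2).sum(1,keepdims=True))
    return a@p['K'][:2,:2].T+p['K'][:2,2]
def box(x0,x1,y0,y1,z0,z1): return np.array([[x,y,z] for x in(x0,x1) for y in(y0,y1) for z in(z0,z1)])/1000
def cyl(r,z0,z1,x=0): 
    a=np.linspace(0,2*np.pi,24); return np.array([[x+r*np.cos(t),r*np.sin(t),z] for t in a for z in(z0,z1)])/1000
M={'lime_offcut':[box(-30,6,-12,12,0,22),box(6,30,-12,12,0,11)],'walnut_offcut':[box(-21,21,-12,12,0,18)],
'capstan':[cyl(13,24,34),cyl(13,0,8),cyl(9,8,24)],
'bitts':[box(-23,23,-10,10,0,6)]+[cyl(6,6,24,x) for x in(-11,11)]+[cyl(7.5,24,32,x) for x in(-11,11)]+[box(-11,11,-3,3,8,16)],
'pin_vise':[box(-40,24,-5,5,1.5,11.5),box(-48,-40,-6.5,6.5,0,13),box(24,36,-6.5,6.5,0,13),box(36,54,-3,3,3.5,9.5)],
'keel':[box(-85,88,-9,9,0,16),box(60,88,-9,9,0,28)],
'tool_tray':[box(-85,85,-50,50,0,14)],'dish':[cyl(75,17,18),cyl(64,0,1)],
'tin_bin':[box(-65,65,-62,62,18,78)],'varnish_jar':[cyl(21,0,55)]}
def fit(views,name,x,y,z=0,yaws=range(0,360,20)):
    """views: list of (picture, mask)"""
    S=3
    def cost(v):
        c,s=np.cos(v[2]),np.sin(v[2]); Rz=np.array([[c,-s,0],[s,c,0],[0,0,1]]); tot=0
        for p,m in views:
            im=np.zeros((420*S,560*S),np.uint8)
            for b in M[name]:
                q=proj(p,b@Rz.T+[v[0],v[1],z]); cv2.fillConvexPoly(im,cv2.convexHull(np.round(q*S+S/2-.5).astype(np.int32)),1)
            a=cv2.resize(im.astype(np.float32),(560,420),interpolation=cv2.INTER_AREA); mm=m.astype(np.float32)
            tot+=1-np.minimum(a,mm).sum()/np.maximum(a,mm).sum()
        return tot/len(views)
    best=sorted([(cost([x,y,np.radians(a)]),a) for a in yaws])[:4]
    res=[]
    for c,a in best:
        r=minimize(cost,[x,y,np.radians(a)],method='Nelder-Mead',options=dict(initial_simplex=[[x,y,np.radians(a)],[x+.006,y,np.radians(a)],[x,y+.006,np.radians(a)],[x,y,np.radians(a+12)]],xatol=2e-4,fatol=1e-4,maxiter=150))
        res.append((round(r.fun,3),r.x[:2].round(4).tolist(),round(np.degrees(r.x[2])%360,1)))
    return sorted(res)[:3]
E
python3 - <<'E'
from h import *
p={n:camera(n) for n in('scene','side','wrist')}
c=np.linalg.inv(p['wrist']['camera_from_world']); print('wrist cam',c.round(3).tolist(),p['wrist']['K'][0,0])
pos={'lime_offcut':(.434,.007),'walnut_offcut':(.376,-.247),'capstan':(.393,.241),'bitts':(.419,-.134),'pin_vise':(.435,.128),'keel':(.596,.186),'tool_tray':(.579,-.391),'tin_bin':(.584,.368),'dish':(.64,.005)}
for n,(x,y) in pos.items():
    v=[]
    for k in('scene','side'):
        for d in trace(p[k],n):
            m=d['mask'];ys,xs=np.nonzero(m); 
            if len(xs) and np.hypot(*(proj(p[k],[x,y,.01])[0]-[xs.mean(),ys.mean()]))<12: v.append((p[k],m));break
    print(n,len(v),fit(v,n,x,y) if v else None)
plan([(.40,-.16,.33,24)])
E
```

```text
wrist cam [[0.407, 0.864, 0.295, 0.311], [-0.913, 0.385, 0.131, -0.492], [-0.001, -0.323, 0.946, 0.375], [0.0, 0.0, 0.0, 1.0]] 360.2653144121686
lime_offcut 2 [(np.float64(0.097), [0.4334, 0.0077], np.float64(70.3)), (np.float64(0.101), [0.4336, 0.0079], np.float64(70.7)), (np.float64(0.195), [0.4333, 0.0064], np.float64(250.7))]
walnut_offcut 2 [(np.float64(0.139), [0.3807, -0.2478], np.float64(163.8)), (np.float64(0.139), [0.3807, -0.2478], np.float64(343.8)), (np.float64(0.145), [0.381, -0.2481], np.float64(163.5))]
capstan 2 [(np.float64(0.222), [0.3945, 0.2409], np.float64(307.9)), (np.float64(0.225), [0.3947, 0.2409], np.float64(89.2)), (np.float64(0.225), [0.395, 0.2416], np.float64(164.5))]
bitts 2 [(np.float64(0.132), [0.4205, -0.1312], np.float64(143.2)), (np.float64(0.135), [0.4209, -0.1318], np.float64(323.6)), (np.float64(0.136), [0.4208, -0.132], np.float64(144.9))]
pin_vise 2 [(np.float64(0.435), [0.4316, 0.1307], np.float64(1.2)), (np.float64(0.437), [0.4334, 0.1298], np.float64(1.9)), (np.float64(0.458), [0.4234, 0.1298], np.float64(184.1))]
keel 2 [(np.float64(0.115
[... 319 characters left out ...]
3879], np.float64(173.2))]
tin_bin 2 [(np.float64(0.08), [0.5836, 0.3659], np.float64(15.7)), (np.float64(0.08), [0.5836, 0.3659], np.float64(195.7)), (np.float64(0.128), [0.5831, 0.365], np.float64(103.1))]
dish 2 [(np.float64(0.051), [0.6383, 0.0033], np.float64(146.0)), (np.float64(0.051), [0.6383, 0.0034], np.float64(111.8)), (np.float64(0.051), [0.6383, 0.0034], np.float64(340.2))]
[[[0.43,-0.38,-0.14],[0,0,0]],[[0.43,-0.38,-0.14],[0,0,0]],[[0.43,-0.38,-0.14],[0,0,0]],[[0.43,-0.38,-0.14],[0,0,0]],[[0.43,-0.38,-0.15],[0,0,0]]]
[[[0.42,-0.38,-0.14],[0,0,0]],[[0.43,-0.38,-0.14],[0,0,0]],[[0,0,0],[0,0,0]],[[0,0,0],[0,0,0]],[[0,0,0],[0,0,0]]]
end [ 0.3997 -0.1603  0.3303] [-180.    0.   24.]
```

```bash
python3 - <<'E'
from h import *
plan([(.381,-.248,.14,-16)])
E
```

```text
[[[0.31,-0.24,0.11],[0,0,0.87]],[[0.29,-0.27,0.12],[0,0,0.88]],[[0.26,-0.29,0.11],[0,0,0.87]],[[0.23,-0.31,0.12],[0,0,0.87]],[[0.21,-0.34,0.11],[0,0,0.87]]]
[[[0.18,-0.35,0.11],[0,0,0.88]],[[0.15,-0.36,0.12],[0,0,0.87]],[[0.11,-0.38,0.11],[0,0,0.87]],[[0,0,0],[0,0,0]],[[0,0,0],[0,0,0]]]
end [ 0.3811 -0.2477  0.1403] [-180.    0.  -16.]
```

Emit:
jog_arm:
  targets:
    - [[0.31,-0.24,0.11],[0,0,0.87]]
    - [[0.29,-0.27,0.12],[0,0,0.88]]
    - [[0.26,-0.29,0.11],[0,0,0.87]]
    - [[0.23,-0.31,0.12],[0,0,0.87]]
    - [[0.21,-0.34,0.11],[0,0,0.87]]

```text
time: 2.78
tcp_pos: [0.3262, -0.3508, 0.1741]
eef_rot: [180.0, -0.0, -1.2]
contact_force: [0.7, -0.6, 0.3]
width: 0.0857
finger_force: 0.0
```

Emit:
jog_arm:
  targets:
    - [[0.18,-0.35,0.11],[0,0,0.88]]
    - [[0.15,-0.36,0.12],[0,0,0.87]]
    - [[0.11,-0.38,0.11],[0,0,0.87]]
    - [[0,0,0],[0,0,0]]
    - [[0,0,0],[0,0,0]]

```text
time: 3.4
tcp_pos: [0.3813, -0.2483, 0.1407]
eef_rot: [180.0, -0.0, -15.9]
contact_force: [0.3, 0.0, 0.9]
width: 0.0852
finger_force: 0.0
```

```bash
cat >> h.py <<'E'
def look(name,x,y,z=0,cams=('wrist',),save=None):
    v=[]
    for k in cams:
        p=camera(k)
        if save and k=='wrist': cv2.imwrite(f'pics/{save}.png',p['pixels'])
        for d in trace(p,name):
            m=d['mask'];ys,xs=np.nonzero(m)
            if len(xs) and np.hypot(*(proj(p,[x,y,z+.01])[0]-[xs.mean(),ys.mean()]))<(45 if k=='wrist' else 14): v.append((p,m));print(k,len(xs),round(d['score'],2));break
    return fit(v,name,x,y,z) if v else None
E
python3 - <<'E'
from h import *
st(); print(look('walnut_offcut',.381,-.248,save='w1'))
E
```

```text
t 3.4 p [ 0.3813 -0.2483  0.1407] r [180.   -0.  -15.9] w 0.0852 f [0.3 0.  0.9] 0.0 q [-48.   1. 114.  -0.  65.  58.]
wrist 1732 0.8
[(np.float64(0.043), [0.3819, -0.2494], np.float64(165.8)), (np.float64(0.043), [0.3819, -0.2494], np.float64(345.8)), (np.float64(0.044), [0.3821, -0.2494], np.float64(165.8))]
```

View pics/w1.png

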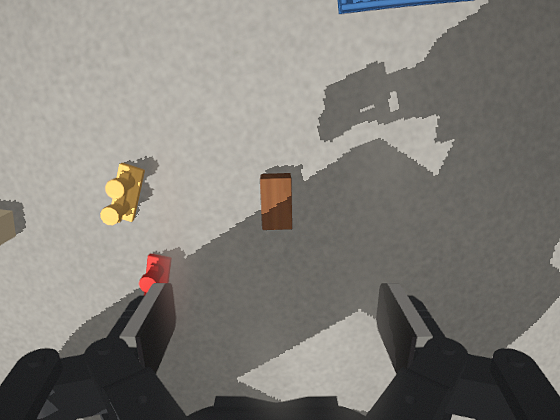

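```bash
python3 - <<'E'
from h import *
plan([(.382,-.249,.05,-14.2),(.382,-.249,.004,-14.2,.016)])
print();plan([(.382,-.249,.17,-14.2),(.592,.337,.17,105.7)],start=(.382,-.249,.004,-14.2))
E
```

```text
[[[0,0,0.45],[0,0,-0.16]],[[0.01,0,0.46],[0.01,-0.01,-0.16]],[[0,0,0.15],[0,0,0]],[[0,0,0.16],[0,0,0]],[[0,0,0.15],[0,0,0]]]
end [ 0.3821 -0.2493  0.0038] [-180.     0.   -14.2]

[[[0,0,-0.55],[0,0,0]],[[0,0,-0.56],[0,0,0]],[[0,0,-0.55],[0,0,0]],[[0.03,-0.28,0],[0,0,-0.95]],[[0.05,-0.28,0],[0,0,-0.95]]]
[[[0.08,-0.27,0],[0,0,-0.95]],[[0.11,-0.26,0],[0,0,-0.95]],[[0.13,-0.26,0],[0,0,-0.96]],[[0.15,-0.23,0],[0,0,-0.95]],[[0.17,-0.23,0],[0,0,-0.95]]]
[[[0.2,-0.2,0],[0,0,-0.95]],[[0.21,-0.19,0],[0,0,-0.95]],[[0.23,-0.16,0],[0,0,-0.95]],[[0.25,-0.14,0],[0,0,-0.95]],[[0.26,-0.12,0],[0,0,-0.95]]]
[[[0.26,-0.09,0],[0,0,-0.96]],[[0.28,-0.07,0],[0,0,-0.95]],[[0.28,-0.04,0],[0,0,-0.95]],[[0.28,-0.01,0],[0,0,-0.95]],[[0.28,0.01,0],[0,0,-0.95]]]
[[[0.28,0.04,0],[0,0,-0.95]],[[0.28,0.07,0],[0,0,-0.95]],[[0.27,0.09,0],[0,0,-0.95]],[[0.25,0.12,0],[0,0,-0.96]],[[0.25,0.14,0],[0,0,-0.95]]]
end [0.5919 0.3372 0.17  ] [180.    0.  105.7]
```

Emit:
jog_arm:
  targets:
    - [[0,0,0.45],[0,0,-0.16]]
    - [[0.01,0,0.46],[0.01,-0.01,-0.16]]
    - [[0,0,0.15],[0,0,0]]
    - [[0,0,0.16],[0,0,0]]
    - [[0,0,0.15],[0,0,0]]

```text
time: 4.12
tcp_pos: [0.3828, -0.2491, 0.0036]
eef_rot: [180.0, -0.1, -14.2]
contact_force: [0.2, 0.7, -0.1]
width: 0.0853
finger_force: 0.0
```

Emit:
jog_arm:
  targets:
    - [[0,0,0],[0,0,0]]
    - [[0,0,0],[0,0,0]]
    - [[0,0,0],[0,0,0]]
    - [[0,0,0],[0,0,0]]
    - [[0,0,0],[0,0,0]]
  grip: -1

```text
time: 4.75
tcp_pos: [0.3827, -0.2485, 0.0042]
eef_rot: [180.0, -0.0, -14.2]
contact_force: [-1.2, 1.6, 5.8]
width: 0.0225
finger_force: 59.6
```

Emit:
jog_arm:
  targets:
    - [[0,0,-0.55],[0,0,0]]
    - [[0,0,-0.56],[0,0,0]]
    - [[0,0,-0.55],[0,0,0]]
    - [[0.03,-0.28,0],[0,0,-0.95]]
    - [[0.05,-0.28,0],[0,0,-0.95]]

```text
time: 5.38
tcp_pos: [0.4016, -0.1947, 0.1706]
eef_rot: [180.0, -0.1, -3.2]
contact_force: [0.1, -0.4, -1.5]
width: 0.0224
finger_force: 59.0
```

Emit:
jog_arm:
  targets:
    - [[0.08,-0.27,0],[0,0,-0.95]]
    - [[0.11,-0.26,0],[0,0,-0.95]]
    - [[0.13,-0.26,0],[0,0,-0.96]]
    - [[0.15,-0.23,0],[0,0,-0.95]]
    - [[0.17,-0.23,0],[0,0,-0.95]]

```text
time: 6.0
tcp_pos: [0.4484, -0.0604, 0.1696]
eef_rot: [-179.9, -0.0, 24.2]
contact_force: [0.5, 0.1, 0.8]
width: 0.0225
finger_force: 58.9
```

Emit:
jog_arm:
  targets:
    - [[0.2,-0.2,0],[0,0,-0.95]]
    - [[0.21,-0.19,0],[0,0,-0.95]]
    - [[0.23,-0.16,0],[0,0,-0.95]]
    - [[0.25,-0.14,0],[0,0,-0.95]]
    - [[0.26,-0.12,0],[0,0,-0.95]]

```text
time: 6.62
tcp_pos: [0.4967, 0.073, 0.1697]
eef_rot: [-179.9, -0.0, 51.4]
contact_force: [0.7, -0.0, 0.1]
width: 0.0222
finger_force: 58.9
```

Emit:
jog_arm:
  targets:
    - [[0.26,-0.09,0],[0,0,-0.96]]
    - [[0.28,-0.07,0],[0,0,-0.95]]
    - [[0.28,-0.04,0],[0,0,-0.95]]
    - [[0.28,-0.01,0],[0,0,-0.95]]
    - [[0.28,0.01,0],[0,0,-0.95]]

```text
time: 7.25
tcp_pos: [0.5439, 0.2055, 0.1697]
eef_rot: [-179.9, -0.1, 78.7]
contact_force: [0.8, -0.7, -0.1]
width: 0.0225
finger_force: 58.9
```

Emit:
jog_arm:
  targets:
    - [[0.28,0.04,0],[0,0,-0.95]]
    - [[0.28,0.07,0],[0,0,-0.95]]
    - [[0.27,0.09,0],[0,0,-0.95]]
    - [[0.25,0.12,0],[0,0,-0.96]]
    - [[0.25,0.14,0],[0,0,-0.95]]

```text
time: 7.88
tcp_pos: [0.5918, 0.339, 0.1697]
eef_rot: [-180.0, -0.1, 105.9]
contact_force: [-0.4, 0.6, -0.4]
width: 0.0224
finger_force: 58.9
```

```bash
python3 - <<'E'
from h import *
st(); print(look('tin_bin',.5836,.3659,cams=('wrist','scene','side'),save='b1'))
E
```

```text
t 7.88 p [0.5918 0.339  0.1697] r [-1.800e+02 -1.000e-01  1.059e+02] w 0.0224 f [-0.4  0.6 -0.4] 58.9 q [20. 27. 78.  0. 75.  4.]
wrist 36085 0.89
scene 1868 0.8
side 4824 0.76
[(np.float64(0.092), [0.584, 0.3665], np.float64(15.8)), (np.float64(0.092), [0.584, 0.3665], np.float64(195.8)), (np.float64(0.134), [0.5865, 0.3653], np.float64(105.2))]
```

View pics/b1.png

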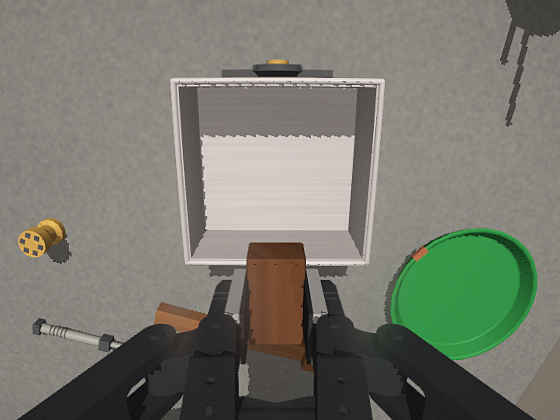

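```bash
python3 - <<'E'
from h import *
x,y=np.array([.584,.3665])+.030*np.array([np.sin(np.radians(15.8)),-np.cos(np.radians(15.8))]);print(x,y)
plan([(x,y,.06,105.8,.05),(x,y,.027,105.8,.015)])
print();plan([(x,y,.17,105.8),(.434,.008,.15,70.5)],start=(x,y,.027,105.8))
E
```

```text
0.5921684074112172 0.33763346019412144
[[[0,0,0.37],[0,0,-0.01]],[[0,0.01,0.36],[-0.01,-0.01,0]],[[0,0,0.37],[0,0,-0.01]],[[0,0,0.11],[0,0,0]],[[0,0,0.11],[0,0,0]]]
[[[0,0,0.11],[0,0,0]],[[0,0,0],[0,0,0]],[[0,0,0],[0,0,0]],[[0,0,0],[0,0,0]],[[0,0,0],[0,0,0]]]
end [0.5921 0.3378 0.0266] [-180.    -0.   105.8]

[[[0,0,-0.48],[0,0,0]],[[0,0,-0.47],[0,0,0]],[[0,0,-0.48],[0,0,0]],[[-0.39,-0.35,0.03],[0,0,0.88]],[[-0.42,-0.31,0.03],[0,0,0.88]]]
[[[-0.45,-0.27,0.03],[0,0,0.88]],[[-0.47,-0.23,0.02],[0,0,0.88]],[[-0.48,-0.19,0.03],[0,0,0.88]],[[-0.5,-0.14,0.03],[0,0,0.88]],[[-0.52,-0.11,0.03],[0,0,0.88]]]
end [0.4334 0.0077 0.15  ] [180.   -0.   70.5]
```

Emit:
jog_arm:
  targets:
    - [[0,0,0.37],[0,0,0]]
    - [[0,0.01,0.36],[0,0,0]]
    - [[0,0,0.37],[0,0,0]]
    - [[0,0,0.11],[0,0,0]]
    - [[0,0,0.11],[0,0,0]]

```text
time: 8.8
tcp_pos: [0.5933, 0.3384, 0.0385]
eef_rot: [179.9, -0.1, 105.7]
contact_force: [0.3, 0.4, 0.4]
width: 0.0222
finger_force: 59.0
```

Emit:
jog_arm:
  targets:
    - [[0,0,0.06],[0,0,0]]
    - [[0,0,0.05],[0,0,0]]
    - [[0,0,0],[0,0,0]]
    - [[0,0,0],[0,0,0]]
    - [[0,0,0],[0,0,0]]

```text
time: 9.43
tcp_pos: [0.5928, 0.3389, 0.0273]
eef_rot: [180.0, -0.1, 105.8]
contact_force: [-1.0, 0.3, 0.0]
width: 0.0223
finger_force: 59.0
```

Emit:
jog_arm:
  targets:
    - [[0,0,0],[0,0,0]]
    - [[0,0,0],[0,0,0]]
    - [[0,0,0],[0,0,0]]
    - [[0,0,0],[0,0,0]]
    - [[0,0,0],[0,0,0]]
  grip: 0.1

```text
time: 10.05
tcp_pos: [0.5925, 0.3387, 0.0268]
eef_rot: [-180.0, -0.1, 105.8]
contact_force: [0.8, -0.6, -0.5]
width: 0.0474
finger_force: 0.0
```

Emit:
jog_arm:
  targets:
    - [[0,0,-0.48],[0,0,0]]
    - [[0,0,-0.47],[0,0,0]]
    - [[0,0,-0.48],[0,0,0]]
    - [[-0.39,-0.35,0.03],[0,0,0.88]]
    - [[-0.42,-0.31,0.03],[0,0,0.88]]

```text
time: 10.68
tcp_pos: [0.5468, 0.2438, 0.1648]
eef_rot: [179.9, -0.1, 95.6]
contact_force: [0.1, -0.8, -0.8]
width: 0.0469
finger_force: 0.0
```

Emit:
jog_arm:
  targets:
    - [[-0.45,-0.27,0.03],[0,0,0.88]]
    - [[-0.47,-0.23,0.02],[0,0,0.88]]
    - [[-0.48,-0.19,0.03],[0,0,0.88]]
    - [[-0.5,-0.14,0.03],[0,0,0.88]]
    - [[-0.52,-0.11,0.03],[0,0,0.88]]

```text
time: 11.3
tcp_pos: [0.433, 0.0074, 0.1498]
eef_rot: [180.0, -0.1, 70.3]
contact_force: [1.0, -0.9, 0.2]
width: 0.0467
finger_force: 0.0
```

```bash
python3 - <<'E'
from h import *
st(); print(look('lime_offcut',.434,.008,cams=('wrist',),save='l1'))
p=camera('side'); cv2.imwrite('pics/s1.png',cv2.resize(p['pixels'][250:400,180:320],None,fx=4,fy=4))
plan([(.434,.008,.05,70.5),(.434,.008,.004,70.5,.016)])
E
```

```text
t 11.3 p [0.433  0.0074 0.1498] r [ 1.80e+02 -1.00e-01  7.03e+01] w 0.0467 f [ 1.  -0.9  0.2] 0.0 q [-15.  -3. 116.   0.  67.   5.]
wrist 2419 0.74
[(np.float64(0.034), [0.4352, 0.0071], np.float64(68.4)), (np.float64(0.034), [0.4353, 0.007], np.float64(68.7)), (np.float64(0.101), [0.4348, 0.0061], np.float64(248.6))]
[[[0.01,0,0.5],[0,0,-0.03]],[[0,0.01,0.5],[-0.01,-0.01,-0.02]],[[0,0,0.15],[0,0,0]],[[0,0,0.15],[0,0,0]],[[0,0,0.16],[0,0,0]]]
end [0.4343 0.0077 0.0037] [180.    0.   70.5]
```

View pics/s1.png

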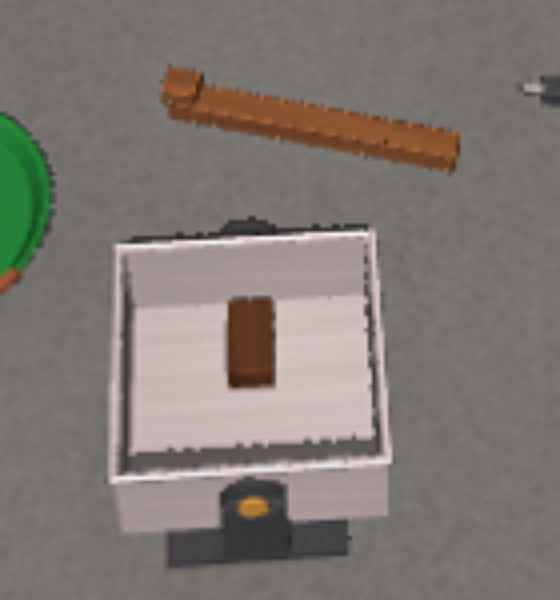

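```bash
python3 - <<'E'
from h import *
plan([(.4323,-.0004,.05,68.5),(.4323,-.0004,.004,68.5,.016)])
print();plan([(.4323,-.0004,.17,68.5),(.5792,.3833,.17,105.8)],start=(.4323,-.0004,.004,68.5))
print();plan([(.5792,.3833,.06,105.8,.04),(.5792,.3833,.027,105.8,.01)],start=(.5792,.3833,.17,105.8))
E
```

```text
[[[-0.04,0.01,0.5],[0,0,0.15]],[[-0.03,0.01,0.5],[-0.01,-0.01,0.15]],[[0,0,0.15],[0,0,0]],[[0,0,0.15],[0,0,0]],[[0,0,0.16],[0,0,0]]]
end [ 4.325e-01 -2.000e-04  3.700e-03] [180.    0.   68.5]

[[[0,0,-0.55],[0,0,0]],[[0,0,-0.56],[0,0,0]],[[0,0,-0.55],[0,0,0]],[[0.59,-0.01,0],[0,0,-0.93]],[[0.58,0.05,0],[0,0,-0.93]]]
[[[0.58,0.11,0],[0,0,-0.93]],[[0.57,0.15,0],[0,0,-0.93]],[[0.54,0.21,0],[0,0,-0.93]],[[0.53,0.26,0],[0,0,-0.93]],[[0.5,0.3,0],[0,0,-0.93]]]
end [0.5788 0.383  0.17  ] [180.    0.  105.8]

[[[0,0,0.37],[0,0,0]],[[0,0,0.36],[0,0,0]],[[0,0,0.37],[0,0,0]],[[0,0,0.08],[0,0,0]],[[0,0,0.08],[0,0,0]]]
[[[0,0,0.09],[0,0,0]],[[0,0,0.08],[0,0,0]],[[0,0,0],[0,0,0]],[[0,0,0],[0,0,0]],[[0,0,0],[0,0,0]]]
end [0.5792 0.3833 0.027 ] [180.    0.  105.8]
```

Emit:
jog_arm:
  targets:
    - [[-0.04,0.01,0.5],[0,0,0.15]]
    - [[-0.03,0.01,0.5],[-0.01,-0.01,0.15]]
    - [[0,0,0.15],[0,0,0]]
    - [[0,0,0.15],[0,0,0]]
    - [[0,0,0.16],[0,0,0]]

```text
time: 12.08
tcp_pos: [0.4349, 0.0017, 0.0043]
eef_rot: [179.8, -0.0, 68.8]
contact_force: [0.7, 0.2, 1.0]
width: 0.047
finger_force: 0.0
```

Emit:
jog_arm:
  targets:
    - [[0,0,0],[0,0,0]]
    - [[0,0,0],[0,0,0]]
    - [[0,0,0],[0,0,0]]
    - [[0,0,0],[0,0,0]]
    - [[0,0,0],[0,0,0]]
  grip: -1

```text
time: 12.7
tcp_pos: [0.4339, 0.0014, 0.0044]
eef_rot: [179.9, -0.0, 68.7]
contact_force: [-1.3, 0.8, 5.4]
width: 0.0223
finger_force: 60.5
```

Emit:
jog_arm:
  targets:
    - [[0,0,-0.55],[0,0,0]]
    - [[0,0,-0.56],[0,0,0]]
    - [[0,0,-0.55],[0,0,0]]
    - [[0.59,-0.01,0],[0,0,-0.93]]
    - [[0.58,0.05,0],[0,0,-0.93]]

```text
time: 13.32
tcp_pos: [0.4757, 0.1121, 0.1713]
eef_rot: [179.8, -0.0, 79.4]
contact_force: [0.8, 0.1, -0.8]
width: 0.0226
finger_force: 59.6
```

Emit:
jog_arm:
  targets:
    - [[0.58,0.11,0],[0,0,-0.93]]
    - [[0.57,0.15,0],[0,0,-0.93]]
    - [[0.54,0.21,0],[0,0,-0.93]]
    - [[0.53,0.26,0],[0,0,-0.93]]
    - [[0.5,0.3,0],[0,0,-0.93]]

```text
time: 13.95
tcp_pos: [0.5783, 0.3874, 0.1693]
eef_rot: [-180.0, 0.0, 106.2]
contact_force: [1.3, 0.1, 0.3]
width: 0.0229
finger_force: 59.6
```

```bash
python3 - <<'E'
from h import *
st(); p=camera('wrist'); cv2.imwrite('pics/b2.png',p['pixels'])
plan([(.5792,.3833,.06,105.8,.04),(.5792,.3833,.027,105.8,.01)])
E
```

```text
t 13.95 p [0.5783 0.3874 0.1693] r [-180.     0.   106.2] w 0.0229 f [1.3 0.1 0.3] 59.6 q [24. 28. 76. -0. 76.  8.]
[[[-0.03,-0.01,0.36],[0.01,-0.01,0.05]],[[-0.04,-0.01,0.36],[0,-0.01,0.04]],[[-0.03,-0.01,0.36],[0.01,-0.01,0.05]],[[0,0,0.08],[0,0,0]],[[0,0,0.09],[0,0,0]]]
[[[0,0,0.08],[0,0,0]],[[0,0,0.08],[0,0,0]],[[0,0,0],[0,0,0]],[[0,0,0],[0,0,0]],[[0,0,0],[0,0,0]]]
end [0.5789 0.3834 0.0272] [-180.    -0.   105.8]
```

View pics/b2.png

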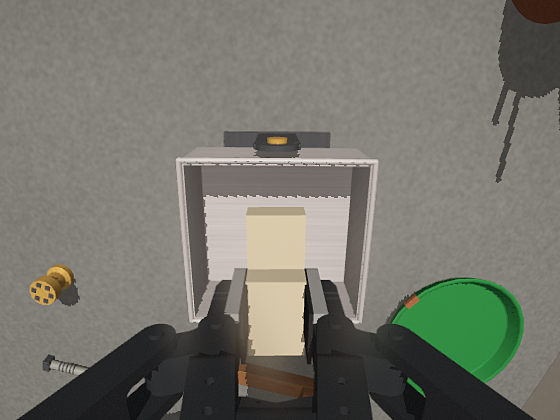

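Emit:
jog_arm:
  targets:
    - [[-0.01,0,0.36],[0,0,0.05]]
    - [[-0.01,-0.01,0.36],[0,0,0.02]]
    - [[0,0,0.36],[0,0,0]]
    - [[0,0,0.08],[0,0,0]]
    - [[0,0,0.09],[0,0,0]]

```text
time: 14.62
tcp_pos: [0.5782, 0.3837, 0.0452]
eef_rot: [179.9, -0.0, 105.6]
contact_force: [0.9, 0.2, -0.4]
width: 0.0228
finger_force: 59.7
```

Emit:
jog_arm:
  targets:
    - [[0,0,0.08],[0,0,0]]
    - [[0,0,0.08],[0,0,0]]
    - [[0,0,0],[0,0,0]]
    - [[0,0,0],[0,0,0]]
    - [[0,0,0],[0,0,0]]

```text
time: 15.25
tcp_pos: [0.5779, 0.3836, 0.0291]
eef_rot: [180.0, -0.0, 105.6]
contact_force: [-0.6, 0.2, -1.0]
width: 0.0226
finger_force: 59.7
```

Emit:
jog_arm:
  targets:
    - [[0.02,0,0.02],[0,0,0]]
    - [[0,0,0],[0,0,0]]
    - [[0,0,0],[0,0,0]]
    - [[0,0,0],[0,0,0]]
    - [[0,0,0],[0,0,0]]

```text
time: 15.88
tcp_pos: [0.577, 0.3854, 0.0265]
eef_rot: [-180.0, -0.0, 105.6]
contact_force: [-0.0, -0.3, 0.8]
width: 0.0225
finger_force: 59.7
```

Emit:
jog_arm:
  targets:
    - [[0,0,0],[0,0,0]]
    - [[0,0,0],[0,0,0]]
    - [[0,0,0],[0,0,0]]
    - [[0,0,0],[0,0,0]]
    - [[0,0,0],[0,0,0]]
  grip: 0.1

```text
time: 16.5
tcp_pos: [0.577, 0.3854, 0.0265]
eef_rot: [-180.0, 0.0, 105.6]
contact_force: [-0.2, -0.3, -0.4]
width: 0.047
finger_force: 0.0
```

```bash
python3 - <<'E'
from h import *
st()
s=read_state()['tcp_pos'];plan([(s[0],s[1],.17,105.8),(.395,.241,.16,105.8)])
E
```

```text
t 16.5 p [0.577  0.3854 0.0265] r [-180.     0.   105.6] w 0.047 f [-0.2 -0.3 -0.4] 0.0 q [24. 38. 80. -0. 62.  8.]
[[[0,0,-0.48],[0,0,-0.01]],[[0,0,-0.48],[0,0,-0.01]],[[0,0,-0.47],[0,0,-0.01]],[[-0.22,-0.54,0.02],[0,0,0]],[[-0.23,-0.53,0.03],[0,0,0]]]
[[[-0.22,-0.54,0.02],[0,0,0]],[[-0.22,-0.53,0.03],[0,0,0]],[[0,0,0],[0,0,0]],[[0,0,0],[0,0,0]],[[0,0,0],[0,0,0]]]
end [0.3954 0.2415 0.1596] [-180.     0.   105.8]
```

Emit:
jog_arm:
  targets:
    - [[0,0,-0.48],[0,0,0]]
    - [[0,0,-0.48],[0,0,0]]
    - [[0,0,-0.47],[0,0,0]]
    - [[-0.22,-0.54,0.02],[0,0,0.5]]
    - [[-0.25,-0.52,0.03],[0,0,0.5]]

```text
time: 17.12
tcp_pos: [0.4854, 0.3133, 0.1655]
eef_rot: [179.9, -0.0, 99.8]
contact_force: [-0.2, -0.2, -0.3]
width: 0.0467
finger_force: 0.0
```

Emit:
jog_arm:
  targets:
    - [[-0.27,-0.51,0.02],[0,0,0.8]]
    - [[-0.31,-0.49,0.03],[0,0,0.9]]
    - [[0,0,0],[0,0,0]]
    - [[0,0,0],[0,0,0]]
    - [[0,0,0],[0,0,0]]

```text
time: 17.75
tcp_pos: [0.3959, 0.2436, 0.1604]
eef_rot: [179.9, -0.0, 90.2]
contact_force: [-0.8, -0.0, -0.9]
width: 0.0468
finger_force: 0.0
```

```bash
python3 - <<'E'
from h import *
st(); r=look('capstan',.395,.241); print(r)
p=camera('side'); cv2.imwrite('pics/s2.png',cv2.resize(p['pixels'][290:400,180:370],None,fx=4,fy=4))
x,y=r[0][1]
plan([(x,y,.06,90),(x,y,.007,90,.018)])
print();plan([(x,y,.16,90),(.638,.0335,.16,90)],start=(x,y,.007,90))
E
```

```text
t 17.75 p [0.3959 0.2436 0.1604] r [179.9  -0.   90.2] w 0.0468 f [-0.8 -0.  -0.9] 0.0 q [ 17.   1. 111.   0.  68.  17.]
wrist 1089 0.55
[(np.float64(0.037), [0.3963, 0.2406], np.float64(246.4)), (np.float64(0.038), [0.3963, 0.2406], np.float64(199.4)), (np.float64(0.039), [0.3964, 0.2406], np.float64(37.6))]
[[[-0.01,0.01,0.5],[0,0,0.02]],[[-0.02,0,0.5],[0,0,0.01]],[[0,0,0.18],[0,0,0]],[[0,0,0.17],[0,0,0]],[[0,0,0.18],[0,0,0]]]
end [0.3961 0.2404 0.0067] [180.  -0.  90.]

[[[0,0,-0.51],[0,0,0]],[[0,0,-0.51],[0,0,0]],[[0,0,-0.51],[0,0,0]],[[-0.35,0.4,0],[0,0,0]],[[-0.34,0.41,0],[0,0,0]]]
[[[-0.35,0.4,0],[0,0,0]],[[-0.34,0.4,0],[0,0,0]],[[-0.35,0.4,0],[0,0,0]],[[-0.34,0.41,0],[0,0,0]],[[0,0,0],[0,0,0]]]
end [0.6383 0.0336 0.16  ] [180.   0.  90.]
```

View pics/s2.png

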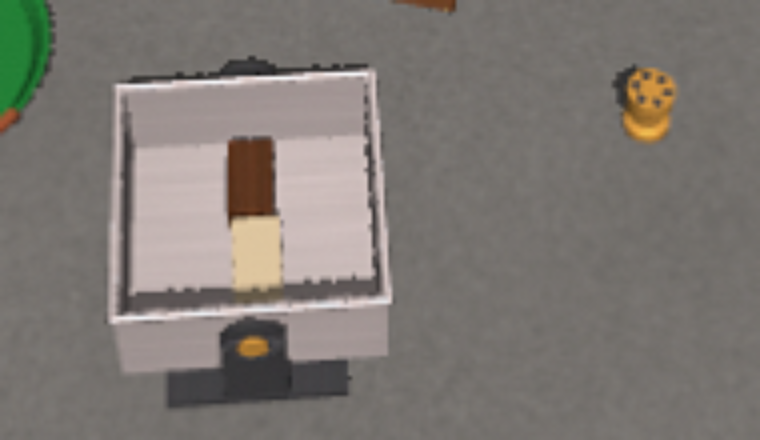

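Emit:
jog_arm:
  targets:
    - [[-0.01,0.01,0.5],[0,0,0.02]]
    - [[-0.02,0,0.5],[0,0,0.01]]
    - [[0,0,0.18],[0,0,0]]
    - [[0,0,0.17],[0,0,0]]
    - [[0,0,0.18],[0,0,0]]

```text
time: 18.52
tcp_pos: [0.3957, 0.2403, 0.0057]
eef_rot: [-180.0, 0.0, 90.0]
contact_force: [0.1, -0.3, 0.2]
width: 0.047
finger_force: 0.0
```

Emit:
jog_arm:
  targets:
    - [[0,0,0],[0,0,0]]
    - [[0,0,0],[0,0,0]]
    - [[0,0,0],[0,0,0]]
    - [[0,0,0],[0,0,0]]
    - [[0,0,0],[0,0,0]]
  grip: -1

```text
time: 19.15
tcp_pos: [0.3955, 0.2401, 0.0069]
eef_rot: [180.0, -0.0, 90.0]
contact_force: [0.4, 0.2, -0.5]
width: 0.024
finger_force: 58.7
```

Emit:
jog_arm:
  targets:
    - [[0,0,-0.51],[0,0,0]]
    - [[0,0,-0.51],[0,0,0]]
    - [[0,0,-0.51],[0,0,0]]
    - [[-0.35,0.4,0],[0,0,0]]
    - [[-0.34,0.41,0],[0,0,0]]

```text
time: 19.77
tcp_pos: [0.4775, 0.1707, 0.1611]
eef_rot: [179.8, -0.0, 90.1]
contact_force: [-0.2, 0.2, -0.0]
width: 0.0237
finger_force: 59.0
```

Emit:
jog_arm:
  targets:
    - [[-0.35,0.4,0],[0,0,0]]
    - [[-0.34,0.4,0],[0,0,0]]
    - [[-0.35,0.4,0],[0,0,0]]
    - [[-0.34,0.41,0],[0,0,0]]
    - [[0,0,0],[0,0,0]]

```text
time: 20.4
tcp_pos: [0.6393, 0.0299, 0.1591]
eef_rot: [180.0, 0.0, 89.8]
contact_force: [-0.6, 0.4, -0.9]
width: 0.024
finger_force: 59.1
```

```bash
python3 - <<'E'
from h import *
st(); print(look('dish',.638,.0035,save='d1',cams=('wrist','scene','side')))
plan([(.638,.0335,.05,90,.04),(.638,.0335,.013,90,.01)])
E
```

```text
t 20.4 p [0.6393 0.0299 0.1591] r [180.    0.   89.8] w 0.024 f [-0.6  0.4 -0.9] 59.1 q [-8. 22. 86. -0. 72. -8.]
wrist 19009 0.75
scene 2194 0.95
side 1999 0.6
[(np.float64(0.094), [0.6391, 0.0024], np.float64(318.4)), (np.float64(0.094), [0.6392, 0.0022], np.float64(337.3)), (np.float64(0.094), [0.6393, 0.0024], np.float64(258.7))]
[[[0,0.01,0.37],[0,0,0]],[[0,0,0.36],[0,0,0.01]],[[-0.01,0.01,0.37],[0,0,0]],[[0,0,0.09],[0,0,0]],[[0,0,0.09],[0,0,0]]]
[[[0,0,0.09],[0,0,0]],[[0,0,0.1],[0,0,0]],[[0,0,0],[0,0,0]],[[0,0,0],[0,0,0]],[[0,0,0],[0,0,0]]]
end [0.6384 0.0331 0.0127] [-180.   -0.   90.]
```

View pics/d1.png

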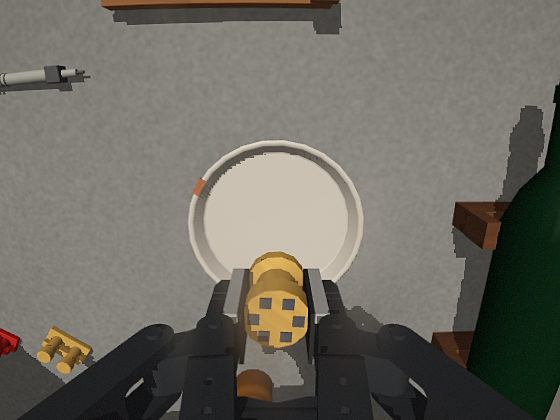

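Emit:
jog_arm:
  targets:
    - [[0,0,0.37],[0,0,0]]
    - [[0,0,0.36],[0,0,0]]
    - [[0,0,0.37],[0,0,0]]
    - [[0,0,0.09],[0,0,0]]
    - [[0,0,0.09],[0,0,0]]

```text
time: 21.32
tcp_pos: [0.6379, 0.0334, 0.0324]
eef_rot: [179.9, 0.0, 90.0]
contact_force: [0.5, 0.9, -0.0]
width: 0.0238
finger_force: 59.1
```

Emit:
jog_arm:
  targets:
    - [[0,0,0.09],[0,0,0]]
    - [[0,0,0.08],[0,0,0]]
    - [[0,0,0],[0,0,0]]
    - [[0,0,0],[0,0,0]]
    - [[0,0,0],[0,0,0]]

```text
time: 21.95
tcp_pos: [0.6376, 0.0329, 0.015]
eef_rot: [180.0, 0.0, 90.0]
contact_force: [0.5, 0.0, -0.9]
width: 0.0237
finger_force: 59.1
```

```bash
python3 - <<'E'
from h import *
plan([(.6376,.0329,.13,90),(.4207,-.1315,.16,143.6)],start=(.6376,.0329,.013,90))
E
```

```text
[[[0,0,-0.59],[0,0,0]],[[0,0,-0.58],[0,0,0]],[[-0.16,-0.22,-0.03],[0,0,-0.94]],[[-0.15,-0.23,-0.03],[0,0,-0.93]],[[-0.12,-0.24,-0.03],[0,0,-0.94]]]
[[[-0.1,-0.26,-0.03],[0,0,-0.93]],[[-0.07,-0.26,-0.03],[0,0,-0.94]],[[-0.05,-0.27,-0.03],[0,0,-0.93]],[[-0.02,-0.27,-0.03],[0,0,-0.94]],[[0,-0.27,-0.03],[0,0,-0.93]]]
[[[0.02,-0.27,-0.03],[0,0,-0.94]],[[0.06,-0.27,-0.03],[0,0,-0.93]],[[0,0,0],[0,0,0]],[[0,0,0],[0,0,0]],[[0,0,0],[0,0,0]]]
end [ 0.4202 -0.1315  0.16  ] [180.    0.  143.6]
```

Emit:
jog_arm:
  targets:
    - [[0,0,0.02],[0,0,0]]
    - [[0,0,0],[0,0,0]]
    - [[0,0,0],[0,0,0]]
    - [[0,0,0],[0,0,0]]
    - [[0,0,0],[0,0,0]]

```text
time: 22.58
tcp_pos: [0.6373, 0.033, 0.0125]
eef_rot: [-180.0, 0.0, 90.0]
contact_force: [0.1, -0.2, -1.0]
width: 0.0239
finger_force: 59.1
```

Emit:
jog_arm:
  targets:
    - [[0,0,0],[0,0,0]]
    - [[0,0,0],[0,0,0]]
    - [[0,0,0],[0,0,0]]
    - [[0,0,0],[0,0,0]]
    - [[0,0,0],[0,0,0]]
  grip: 0.1

```text
time: 23.2
tcp_pos: [0.6373, 0.0329, 0.0126]
eef_rot: [-180.0, 0.0, 90.0]
contact_force: [-1.1, 0.3, 0.8]
width: 0.0469
finger_force: 0.0
```

Emit:
jog_arm:
  targets:
    - [[0,0,-0.59],[0,0,0]]
    - [[0,0,-0.58],[0,0,0]]
    - [[-0.16,-0.22,-0.03],[0,0,-0.94]]
    - [[-0.15,-0.23,-0.03],[0,0,-0.93]]
    - [[-0.12,-0.24,-0.03],[0,0,-0.94]]

```text
time: 23.82
tcp_pos: [0.5718, -0.0168, 0.1389]
eef_rot: [180.0, 0.0, 106.3]
contact_force: [1.2, -0.3, -0.3]
width: 0.0473
finger_force: 0.0
```

Emit:
jog_arm:
  targets:
    - [[-0.1,-0.26,-0.03],[0,0,-0.93]]
    - [[-0.07,-0.26,-0.03],[0,0,-0.94]]
    - [[-0.05,-0.27,-0.03],[0,0,-0.93]]
    - [[-0.02,-0.27,-0.03],[0,0,-0.94]]
    - [[0,-0.27,-0.03],[0,0,-0.93]]

```text
time: 24.45
tcp_pos: [0.4628, -0.0988, 0.1538]
eef_rot: [-180.0, 0.0, 133.0]
contact_force: [0.6, -0.1, 1.0]
width: 0.0469
finger_force: 0.0
```

Emit:
jog_arm:
  targets:
    - [[0.02,-0.27,-0.03],[0,0,-0.94]]
    - [[0.06,-0.27,-0.03],[0,0,-0.93]]
    - [[0,0,0],[0,0,0]]
    - [[0,0,0],[0,0,0]]
    - [[0,0,0],[0,0,0]]

```text
time: 25.08
tcp_pos: [0.4204, -0.131, 0.1595]
eef_rot: [180.0, -0.0, 143.6]
contact_force: [0.7, 0.8, -0.1]
width: 0.047
finger_force: 0.0
```

```bash
python3 - <<'E'
from h import *
st(); r=look('bitts',.4207,-.1315,save='t1'); print(r)
x,y=r[0][1]; a=r[0][2]; a=a-180 if a>200 else a
plan([(x,y,.05,a),(x,y,.011,a,.014)])
print();plan([(x,y,.16,a),(.638,-.024,.16,90)],start=(x,y,.011,a))
E
```

```text
t 25.07 p [ 0.4204 -0.131   0.1595] r [180.   -0.  143.6] w 0.047 f [ 0.7  0.8 -0.1] 0.0 q [-33.  -3. 115.   0.  68. -86.]
wrist 1193 0.84
[(np.float64(0.102), [0.4211, -0.1335], np.float64(144.4)), (np.float64(0.102), [0.4211, -0.1335], np.float64(324.4)), (np.float64(0.104), [0.4205, -0.133], np.float64(324.4))]
[[[-0.01,-0.01,0.55],[0,0,-0.07]],[[-0.01,-0.01,0.54],[0,0,-0.07]],[[0,0,0.13],[0,0,0]],[[0,0,0.13],[0,0,0]],[[0,0,0.13],[0,0,0]]]
end [ 0.4206 -0.1337  0.0114] [-180.    -0.   144.4]

[[[0,0,-0.5],[0,0,0]],[[0,0,-0.49],[0,0,0]],[[0,0,-0.5],[0,0,0]],[[-0.11,0.22,0],[0,0,0.95]],[[-0.09,0.22,0],[0,0,0.95]]]
[[[-0.07,0.23,0],[0,0,0.95]],[[-0.05,0.24,0],[0,0,0.95]],[[-0.03,0.24,0],[0,0,0.95]],[[0,0.25,0],[0,0,0.95]],[[0.02,0.24,0],[0,0,0.95]]]
[[[0.05,0.24,0],[0,0,0.95]],[[0.06,0.23,0],[0,0,0.95]],[[0.09,0.23,0],[0,0,0.94]],[[0,0,0],[0,0,0]],[[0,0,0],[0,0,0]]]
end [ 0.6383 -0.0242  0.16  ] [180.  -0.  90.]
```

View pics/t1.png

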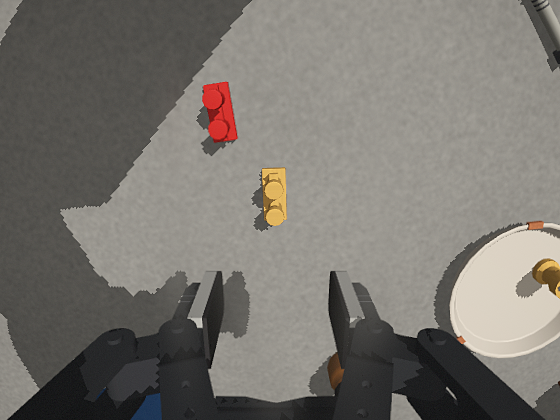

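Emit:
jog_arm:
  targets:
    - [[-0.01,-0.01,0.55],[0,0,-0.07]]
    - [[0,-0.01,0.54],[0,0,-0.07]]
    - [[0,0,0.13],[0,0,0]]
    - [[0,0,0.13],[0,0,0]]
    - [[0,0,0.13],[0,0,0]]

```text
time: 25.8
tcp_pos: [0.4211, -0.1344, 0.0124]
eef_rot: [180.0, 0.2, 144.4]
contact_force: [0.0, 0.2, -0.6]
width: 0.0467
finger_force: 0.0
```

Emit:
jog_arm:
  targets:
    - [[0,0,0],[0,0,0]]
    - [[0,0,0],[0,0,0]]
    - [[0,0,0],[0,0,0]]
    - [[0,0,0],[0,0,0]]
    - [[0,0,0],[0,0,0]]
  grip: -1

```text
time: 26.42
tcp_pos: [0.4202, -0.134, 0.0123]
eef_rot: [-180.0, 0.1, 144.4]
contact_force: [-0.5, 1.4, 6.7]
width: 0.0116
finger_force: 58.9
```

Emit:
jog_arm:
  targets:
    - [[0,0,-0.2],[0,0,0]]
    - [[0,0,-0.5],[0,0,0]]
    - [[0,0,-0.5],[0,0,0]]
    - [[0,0,-0.29],[0,0,0]]
    - [[0,0,0],[0,0,0]]

```text
time: 27.05
tcp_pos: [0.421, -0.1345, 0.1629]
eef_rot: [180.0, 0.3, 144.4]
contact_force: [0.6, 0.4, -1.4]
width: 0.0115
finger_force: 58.9
```

```bash
python3 - <<'E'
from h import *
st(); p=camera('wrist'); q=camera('side')
u,v=proj(q,[.42,-.133,.16])[0].astype(int)
a=cv2.resize(p['pixels'][220:420,180:380],(600,600)); b=cv2.resize(q['pixels'][v-30:v+30,u-10:u+10],(200,600))
cv2.imwrite('pics/t2.png',np.hstack([a,b]))
E
```

```text
t 27.05 p [ 0.421  -0.1345  0.1629] r [180.    0.3 144.4] w 0.0115 f [ 0.6  0.4 -1.4] 58.9 q [-33.  -3. 115.  -0.  68. -88.]
```

View pics/t2.png

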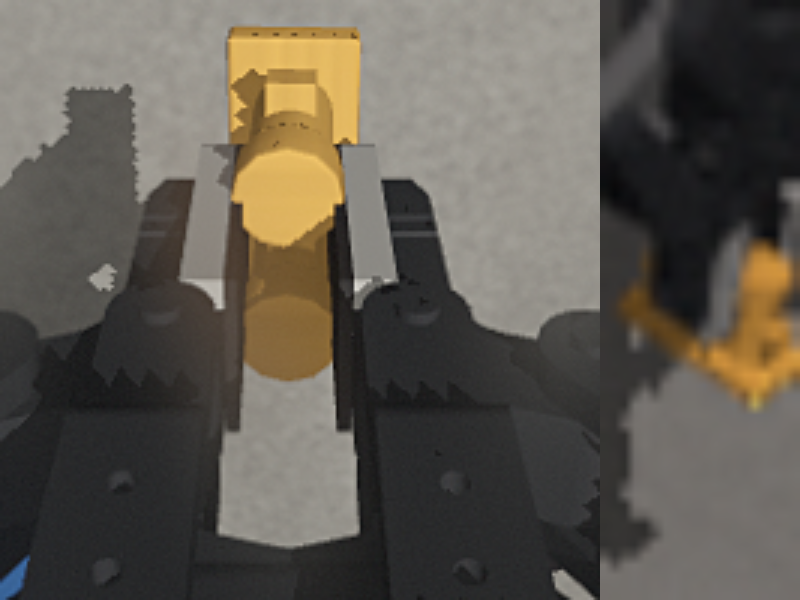

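```bash
python3 - <<'E'
from h import *
s=read_state(); t=s['tcp_pos']; p=camera('wrist'); q=camera('side')
for pit in(-15,0,15):
    print(pit)
    for k,(pp,nm) in enumerate(((p,'w'),(q,'s'))):
        for off in (0,.002):
            R=Ro.from_euler('zy',[144.4,pit],degrees=True)
            L=np.array([[23,10,6],[23,-10,6],[-23,10,6],[-23,-10,6],[11,0,32],[-11,0,32]])/1000
            X=R.apply(L-[-off,0,.031])+[t[0],t[1],t[2]+.019]
            u=proj(pp,X); 
            if nm=='w': u=(u-[180,220])*3
            else:
                o=proj(q,[.42,-.133,.16])[0].astype(int); u=(u-o+[10,30])*10+[600,0]
            print(nm,off,u.round().astype(int).tolist())
E
```

```text
-15
w 0 [[250, 54], [379, 60], [247, 334], [371, 345], [287, 182], [284, 339]]
w 0.002 [[250, 41], [380, 47], [247, 323], [371, 333], [287, 167], [285, 325]]
s 0 [[772, 363], [721, 392], [642, 243], [591, 270], [753, 272], [689, 214]]
s 0.002 [[778, 369], [727, 397], [648, 248], [596, 275], [758, 278], [695, 219]]
0
w 0 [[220, 31], [355, 31], [226, 294], [348, 294], [287, 191], [287, 332]]
w 0.002 [[219, 18], [355, 18], [225, 283], [349, 283], [287, 177], [287, 320]]
s 0 [[805, 351], [750, 388], [665, 259], [610, 295], [754, 265], [686, 221]]
s 0.002 [[811, 355], [757, 392], [671, 263], [616, 299], [760, 269], [692, 225]]
15
w 0 [[193, 19], [332, 10], [201, 256], [322, 244], [289, 203], [287, 321]]
w 0.002 [[192, 7], [333, -2], [201, 247], [322, 235], [290, 191], [287, 311]]
s 0 [[832, 332], [777, 379], [691, 270], [637, 316], [753, 257], [685, 228]]
s 0.002 [[838, 335], [784, 382], [697, 273], [643, 318], [759, 260], [691, 231]]
```

```bash
python3 - <<'E'
from h import *
plan([(.6385,-.022,.16,90)])
E
```

```text
[[[-0.11,0.22,0],[0,0,0.95]],[[-0.1,0.23,0],[0,-0.01,0.95]],[[-0.07,0.23,0],[-0.01,0,0.95]],[[-0.05,0.24,-0.01],[0,0,0.95]],[[-0.02,0.25,0],[0,0,0.94]]]
[[[0,0.25,0],[0,-0.01,0.95]],[[0.02,0.24,0],[0,0,0.95]],[[0.04,0.24,0],[0,0,0.95]],[[0.07,0.24,0],[-0.01,0,0.95]],[[0.09,0.23,0],[0,-0.01,0.95]]]
end [ 0.6385 -0.022   0.1598] [180.   0.  90.]
```

Emit:
jog_arm:
  targets:
    - [[-0.11,0.22,0],[0,0,0.95]]
    - [[-0.1,0.23,0],[0,-0.01,0.95]]
    - [[-0.07,0.23,0],[-0.01,0,0.95]]
    - [[-0.05,0.24,-0.01],[0,0,0.95]]
    - [[-0.02,0.25,0],[0,0,0.94]]

```text
time: 27.88
tcp_pos: [0.5293, -0.0773, 0.1596]
eef_rot: [-179.9, -0.1, 117.0]
contact_force: [0.2, -0.0, -0.7]
width: 0.0119
finger_force: 58.9
```

Emit:
jog_arm:
  targets:
    - [[0,0.25,0],[0,-0.01,0.95]]
    - [[0.02,0.24,0],[0,0,0.95]]
    - [[0.04,0.24,0],[0,0,0.95]]
    - [[0.07,0.24,0],[-0.01,0,0.95]]
    - [[0.09,0.23,0],[0,-0.01,0.95]]

```text
time: 28.5
tcp_pos: [0.6392, -0.0221, 0.1592]
eef_rot: [-179.9, 0.1, 89.8]
contact_force: [0.4, 0.0, -0.6]
width: 0.0117
finger_force: 58.9
```

Emit:
jog_arm:
  targets:
    - [[0,0,0.4],[0,0,0]]
    - [[0,0,0.4],[0,0,0]]
    - [[0,0,0.4],[0,0,0]]
    - [[0,0,0],[0,0,0]]
    - [[0,0,0],[0,0,0]]

```text
time: 29.12
tcp_pos: [0.6402, -0.023, 0.0421]
eef_rot: [179.8, 0.1, 90.0]
contact_force: [0.0, -0.6, -0.3]
width: 0.0115
finger_force: 58.9
```

```bash
python3 - <<'E'
from h import *
st(); plan([(.6385,-.022,.0185,90,.01)])
E
```

```text
t 29.12 p [ 0.6402 -0.023   0.0421] r [1.798e+02 1.000e-01 9.000e+01] w 0.0115 f [ 0.  -0.6 -0.3] 58.9 q [-13.  31.  89.  -0.  60. -13.]
[[[0,-0.01,0.08],[0.01,0.01,0]],[[0.01,0,0.08],[0.01,0,0]],[[0,-0.01,0.08],[0.01,0.01,0]],[[0,0,0],[0,0,0]],[[0,0,0],[0,0,0]]]
end [ 0.6382 -0.022   0.0181] [-180.   -0.   90.]
```

Emit:
jog_arm:
  targets:
    - [[0,-0.01,0.08],[0.01,0.01,0]]
    - [[0.01,0,0.08],[0.01,0,0]]
    - [[0,0,0.08],[0.01,0.01,0]]
    - [[0,0,0],[0,0,0]]
    - [[0,0,0],[0,0,0]]

```text
time: 29.75
tcp_pos: [0.6388, -0.0219, 0.0176]
eef_rot: [-180.0, -0.0, 90.0]
contact_force: [-0.2, -0.1, -0.7]
width: 0.0119
finger_force: 59.2
```

Emit:
jog_arm:
  targets:
    - [[0,0,0],[0,0,0]]
    - [[0,0,0],[0,0,0]]
    - [[0,0,0],[0,0,0]]
    - [[0,0,0],[0,0,0]]
    - [[0,0,0],[0,0,0]]
  grip: 0.1

```text
time: 30.38
tcp_pos: [0.6389, -0.0219, 0.0178]
eef_rot: [-180.0, -0.0, 90.0]
contact_force: [0.2, -0.2, 0.3]
width: 0.0467
finger_force: 0.0
```

```bash
python3 - <<'E'
from h import *
st(); s=read_state()['tcp_pos']
plan([(s[0],s[1],.13,90),(.43,.129,.16,0)])
E
```

```text
t 30.38 p [ 0.6389 -0.0219  0.0178] r [-180.   -0.   90.] w 0.0467 f [ 0.2 -0.2  0.3] 0.0 q [-13.  33.  89.   0.  58. -13.]
[[[0,0,-0.56],[0,0,0]],[[0,0,-0.56],[0,0,0]],[[0.09,-0.13,-0.02],[0,0,0.98]],[[0.09,-0.14,-0.02],[0,0,0.98]],[[0.06,-0.15,-0.02],[0,0,0.99]]]
[[[0.05,-0.15,-0.02],[0,0,0.98]],[[0.04,-0.16,-0.01],[0,0,0.98]],[[0.02,-0.16,-0.02],[0,0,0.98]],[[0.01,-0.16,-0.02],[0,0,0.98]],[[-0.01,-0.16,-0.02],[0,0,0.98]]]
[[[-0.02,-0.16,-0.02],[0,0,0.99]],[[-0.05,-0.15,-0.02],[0,0,0.98]],[[-0.05,-0.15,-0.02],[0,0,0.98]],[[-0.07,-0.15,-0.02],[0,0,0.98]],[[-0.09,-0.14,-0.01],[0,0,0.98]]]
[[[-0.09,-0.12,-0.02],[0,0,0.98]],[[-0.11,-0.12,-0.02],[0,0,0.99]],[[-0.13,-0.11,-0.02],[0,0,0.98]],[[0,0,0],[0,0,0]],[[0,0,0],[0,0,0]]]
end [0.4295 0.1292 0.1599] [-180.    0.   -0.]
```

Emit:
jog_arm:
  targets:
    - [[0,0,-0.56],[0,0,0]]
    - [[0,0,-0.56],[0,0,0]]
    - [[0.09,-0.13,-0.02],[0,0,0.98]]
    - [[0.09,-0.14,-0.02],[0,0,0.98]]
    - [[0.06,-0.15,-0.02],[0,0,0.99]]

```text
time: 31.0
tcp_pos: [0.5989, 0.0066, 0.1361]
eef_rot: [180.0, -0.0, 72.9]
contact_force: [0.2, 0.1, 0.1]
width: 0.0469
finger_force: 0.0
```

Emit:
jog_arm:
  targets:
    - [[0.05,-0.15,-0.02],[0,0,0.98]]
    - [[0.04,-0.16,-0.01],[0,0,0.98]]
    - [[0.02,-0.16,-0.02],[0,0,0.98]]
    - [[0.01,-0.16,-0.02],[0,0,0.98]]
    - [[-0.01,-0.16,-0.02],[0,0,0.98]]

```text
time: 31.62
tcp_pos: [0.5338, 0.0539, 0.1449]
eef_rot: [-180.0, -0.0, 44.8]
contact_force: [-0.5, 0.2, 0.7]
width: 0.0469
finger_force: 0.0
```

Emit:
jog_arm:
  targets:
    - [[-0.02,-0.16,-0.02],[0,0,0.99]]
    - [[-0.05,-0.15,-0.02],[0,0,0.98]]
    - [[-0.05,-0.15,-0.02],[0,0,0.98]]
    - [[-0.07,-0.15,-0.02],[0,0,0.98]]
    - [[-0.09,-0.14,-0.01],[0,0,0.98]]

```text
time: 32.25
tcp_pos: [0.4684, 0.1014, 0.1541]
eef_rot: [-180.0, -0.0, 16.7]
contact_force: [0.3, 0.3, -0.3]
width: 0.0471
finger_force: 0.0
```

Emit:
jog_arm:
  targets:
    - [[-0.09,-0.12,-0.02],[0,0,0.98]]
    - [[-0.11,-0.12,-0.02],[0,0,0.99]]
    - [[-0.13,-0.11,-0.02],[0,0,0.98]]
    - [[0,0,0],[0,0,0]]
    - [[0,0,0],[0,0,0]]

```text
time: 32.88
tcp_pos: [0.4301, 0.129, 0.1601]
eef_rot: [-180.0, -0.0, 0.1]
contact_force: [0.5, 0.0, -0.3]
width: 0.0469
finger_force: 0.0
```

```bash
python3 - <<'E'
from h import *
st(); r=look('pin_vise',.433,.13,save='v1'); print(r)
E
```

```text
t 32.88 p [0.4301 0.129  0.1601] r [-1.8e+02 -0.0e+00  1.0e-01] w 0.0469 f [ 0.5  0.  -0.3] 0.0 q [  1.  -2. 114.  -0.  68.  91.]
wrist 1369 0.86
[(np.float64(0.09), [0.4345, 0.1288], np.float64(2.2)), (np.float64(0.091), [0.4347, 0.1288], np.float64(2.3)), (np.float64(0.255), [0.4346, 0.1289], np.float64(182.5))]
```

View pics/v1.png

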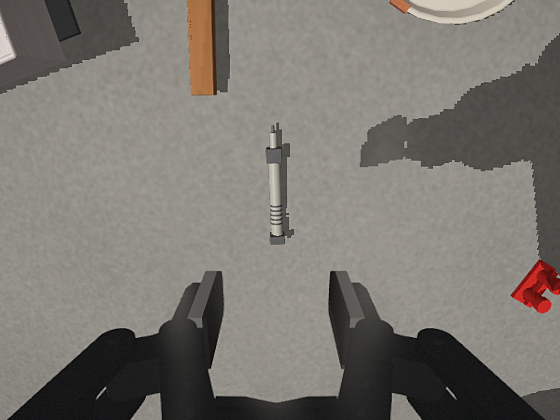

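```bash
python3 - <<'E'
from h import *
plan([(.4305,.1286,.05,2.2),(.4305,.1286,.003,2.2,.016)])
print();plan([(.4305,.1286,.16,2.2),(.5696,-.3869,.16,-8.8)],start=(.4305,.1286,.003,2.2))
E
```

```text
[[[0,0,0.55],[0,0,-0.19]],[[0,0,0.55],[0,0,-0.19]],[[0,0,0.16],[0,0,0]],[[0,0,0.15],[0,0,0]],[[0,0,0.16],[0,0,0]]]
end [0.4301 0.1289 0.0029] [-180.    -0.     2.2]

[[[0,0,-0.52],[0,0,0]],[[0,0,-0.53],[0,0,0]],[[0,0,-0.52],[0,0,0]],[[0.13,0.58,0],[0,0,0.21]],[[0.15,0.57,0],[0,0,0.22]]]
[[[0.15,0.58,0],[0,0,0.21]],[[0.17,0.56,0],[0,0,0.21]],[[0.18,0.57,0],[0,0,0.22]],[[0.2,0.56,0],[0,0,0.21]],[[0.2,0.56,0],[0,0,0.21]]]
[[[0.22,0.55,0],[0,0,0.22]],[[0.23,0.55,0],[0,0,0.21]],[[0,0,0],[0,0,0]],[[0,0,0],[0,0,0]],[[0,0,0],[0,0,0]]]
end [ 0.5697 -0.3873  0.16  ] [180.    0.   -8.8]
```

Emit:
jog_arm:
  targets:
    - [[0,0,0.55],[0,0,-0.19]]
    - [[0,0,0.55],[0,0,-0.19]]
    - [[0,0,0.16],[0,0,0]]
    - [[0,0,0.15],[0,0,0]]
    - [[0,0,0.16],[0,0,0]]

```text
time: 33.6
tcp_pos: [0.4305, 0.1291, 0.0025]
eef_rot: [-180.0, -0.1, 2.2]
contact_force: [0.4, -0.7, -0.0]
width: 0.0463
finger_force: 0.0
```

Emit:
jog_arm:
  targets:
    - [[0,0,0],[0,0,0]]
    - [[0,0,0],[0,0,0]]
    - [[0,0,0],[0,0,0]]
    - [[0,0,0],[0,0,0]]
    - [[0,0,0],[0,0,0]]
  grip: -1

```text
time: 34.22
tcp_pos: [0.4302, 0.1293, 0.0035]
eef_rot: [-180.0, -0.1, 2.2]
contact_force: [0.2, -0.4, 6.8]
width: 0.0068
finger_force: 59.2
```

Emit:
jog_arm:
  targets:
    - [[0,0,-0.52],[0,0,0]]
    - [[0,0,-0.53],[0,0,0]]
    - [[0,0,-0.52],[0,0,0]]
    - [[0.13,0.58,0],[0,0,0.21]]
    - [[0.15,0.57,0],[0,0,0.22]]

```text
time: 34.85
tcp_pos: [0.4613, 0.0143, 0.161]
eef_rot: [180.0, -0.1, -0.2]
contact_force: [0.7, 0.8, -0.4]
width: 0.0067
finger_force: 59.0
```

Emit:
jog_arm:
  targets:
    - [[0.15,0.58,0],[0,0,0.21]]
    - [[0.17,0.56,0],[0,0,0.21]]
    - [[0.18,0.57,0],[0,0,0.22]]
    - [[0.2,0.56,0],[0,0,0.21]]
    - [[0.2,0.56,0],[0,0,0.21]]

```text
time: 35.48
tcp_pos: [0.5372, -0.2739, 0.1595]
eef_rot: [-180.0, 0.0, -6.4]
contact_force: [1.1, 0.2, -0.8]
width: 0.0066
finger_force: 59.0
```

Emit:
jog_arm:
  targets:
    - [[0.22,0.55,0],[0,0,0.22]]
    - [[0.23,0.55,0],[0,0,0.21]]
    - [[0,0,0],[0,0,0]]
    - [[0,0,0],[0,0,0]]
    - [[0,0,0],[0,0,0]]

```text
time: 36.1
tcp_pos: [0.5683, -0.3853, 0.1597]
eef_rot: [-180.0, 0.0, -8.8]
contact_force: [0.5, 0.4, 0.1]
width: 0.0069
finger_force: 59.0
```

```bash
python3 - <<'E'
from h import *
st(); print(look('tool_tray',.5765,-.388,cams=('scene','side','wrist'),save='y1'))
plan([(.5696,-.3869,.05,-8.8,.04),(.5696,-.3869,.0085,-8.8,.01)])
E
```

```text
t 36.1 p [ 0.5683 -0.3853  0.1597] r [-180.     0.    -8.8] w 0.0069 f [0.5 0.4 0.1] 59.0 q [-44.  28.  78.   0.  74.  55.]
scene 3082 0.59
side 1377 0.95
wrist 21325 0.72
[(np.float64(0.096), [0.5791, -0.3917], np.float64(171.7)), (np.float64(0.096), [0.5791, -0.3917], np.float64(351.7)), (np.float64(0.097), [0.5789, -0.3914], np.float64(171.4))]
[[[0,0,0.37],[0,0,0]],[[0.01,0,0.36],[0,0,0]],[[0,0.01,0.37],[0,0,0]],[[0,0,0.08],[0,0,0]],[[0,0,0.09],[0,0,0]]]
[[[0,0,0.08],[0,0,0]],[[0,0,0.08],[0,0,0]],[[0,0,0.09],[0,0,0]],[[0,0,0],[0,0,0]],[[0,0,0],[0,0,0]]]
end [ 0.5694 -0.3874  0.0082] [180.   -0.   -8.8]
```

View pics/y1.png

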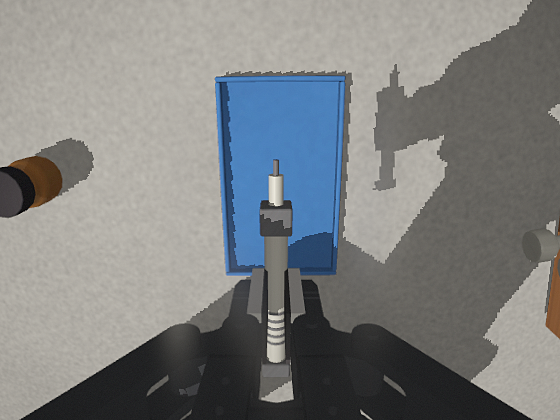

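```bash
python3 - <<'E'
from h import *
plan([(.5715,-.3902,.05,-8.5,.04),(.5715,-.3902,.0085,-8.5,.01)])
E
```

```text
[[[0.01,0.01,0.37],[0,0,-0.02]],[[0.01,0.01,0.36],[0,0,-0.01]],[[0.01,0.01,0.37],[0,0,-0.02]],[[0,0,0.08],[0,0,0]],[[0,0,0.09],[0,0,0]]]
[[[0,0,0.08],[0,0,0]],[[0,0,0.08],[0,0,0]],[[0,0,0.09],[0,0,0]],[[0,0,0],[0,0,0]],[[0,0,0],[0,0,0]]]
end [ 0.5711 -0.3897  0.0082] [180.   -0.   -8.5]
```

Emit:
jog_arm:
  targets:
    - [[0.01,0.01,0.37],[0,0,-0.02]]
    - [[0.01,0.01,0.36],[0,0,-0.01]]
    - [[0.01,0.01,0.37],[0,0,-0.02]]
    - [[0,0,0.08],[0,0,0]]
    - [[0,0,0.09],[0,0,0]]

```text
time: 37.02
tcp_pos: [0.5716, -0.3907, 0.0337]
eef_rot: [179.9, -0.1, -8.5]
contact_force: [-0.2, -1.0, -0.5]
width: 0.0067
finger_force: 59.0
```

Emit:
jog_arm:
  targets:
    - [[0,0,0.08],[0,0,0]]
    - [[0,0,0.08],[0,0,0]]
    - [[0,0,0.08],[0,0,0]]
    - [[0,0,0],[0,0,0]]
    - [[0,0,0],[0,0,0]]

```text
time: 37.65
tcp_pos: [0.5709, -0.3902, 0.0089]
eef_rot: [-180.0, 0.0, -8.5]
contact_force: [1.0, 0.1, 0.1]
width: 0.0069
finger_force: 59.0
```

Release, rise and retreat to a clear view.

Emit:
jog_arm:
  targets:
    - [[0,0,0.01],[0,0,0]]
    - [[0,0,0],[0,0,0]]
    - [[0,0,0],[0,0,0]]
    - [[0,0,0],[0,0,0]]
    - [[0,0,0],[0,0,0]]

```text
time: 38.28
tcp_pos: [0.5709, -0.3902, 0.0078]
eef_rot: [-180.0, 0.0, -8.5]
contact_force: [0.1, -0.3, -1.1]
width: 0.0072
finger_force: 59.0
```

Emit:
jog_arm:
  targets:
    - [[0,0,0],[0,0,0]]
    - [[0,0,0],[0,0,0]]
    - [[0,0,0],[0,0,0]]
    - [[0,0,0],[0,0,0]]
    - [[0,0,0],[0,0,0]]
  grip: -0.2

```text
time: 38.9
tcp_pos: [0.5709, -0.3902, 0.0078]
eef_rot: [-180.0, 0.0, -8.5]
contact_force: [0.3, 0.6, 0.2]
width: 0.034
finger_force: 0.0
```

Emit:
jog_arm:
  targets:
    - [[0,0,-0.4],[0,0,0]]
    - [[0,0,-0.5],[0,0,0]]
    - [[0,0,-0.5],[0,0,0]]
    - [[-0.5,0,-0.2],[0,0,0]]
    - [[-0.5,0,-0.1],[0,0,0]]

```text
time: 39.52
tcp_pos: [0.4717, -0.3758, 0.1798]
eef_rot: [179.9, -0.1, -8.5]
contact_force: [-0.2, -0.4, -0.4]
width: 0.0343
finger_force: 0.0
```

Emit:
jog_arm:
  targets:
    - [[-0.4,0,0],[0,0,0]]
    - [[0,0,0],[0,0,0]]
    - [[0,0,0],[0,0,0]]
    - [[0,0,0],[0,0,0]]
    - [[0,0,0],[0,0,0]]

```text
time: 40.15
tcp_pos: [0.4331, -0.3694, 0.1775]
eef_rot: [-180.0, 0.0, -8.5]
contact_force: [-0.1, -0.6, -0.9]
width: 0.0342
finger_force: 0.0
```

```bash
python3 - <<'E'
from h import *
st(); p=camera('side'); q=camera('scene'); w=camera('wrist')
a=p['pixels']; b=q['pixels']
def c(im,x,y,s,n): return cv2.resize(im[y-s:y+s,x-s:x+s],(n,n),interpolation=cv2.INTER_CUBIC)
row1=np.hstack([c(a,258,218,36,400),c(b,302,238,36,400)])
row2=np.hstack([c(a,308,128,40,200),c(b,172,336,45,200),c(a,242,345,45,200),c(b,366,142,40,200)])
cv2.imwrite('pics/f1.png',np.vstack([row1,row2]))
for n,x,y in(('keel',.595,.185),('varnish_jar',.615,-.18)):
    v=[]
    for k in(p,q):
        for d in trace(k,n):
            ys,xs=np.nonzero(d['mask'])
            if len(xs) and np.hypot(*(proj(k,[x,y,.02])[0]-[xs.mean(),ys.mean()]))<14: v.append((k,d['mask']));break
    print(n,len(v),fit(v,n,x,y)[:1] if v else 0)
E
```

```text
t 40.15 p [ 0.4331 -0.3694  0.1775] r [-180.     0.    -8.5] w 0.0342 f [-0.1 -0.6 -0.9] 0.0 q [-52.  13.  96.  -0.  72.  46.]
keel 2 [(np.float64(0.201), [0.5952, 0.1851], np.float64(359.2))]
varnish_jar 2 [(np.float64(0.151), [0.6133, -0.183], np.float64(264.7))]
```

View pics/f1.png

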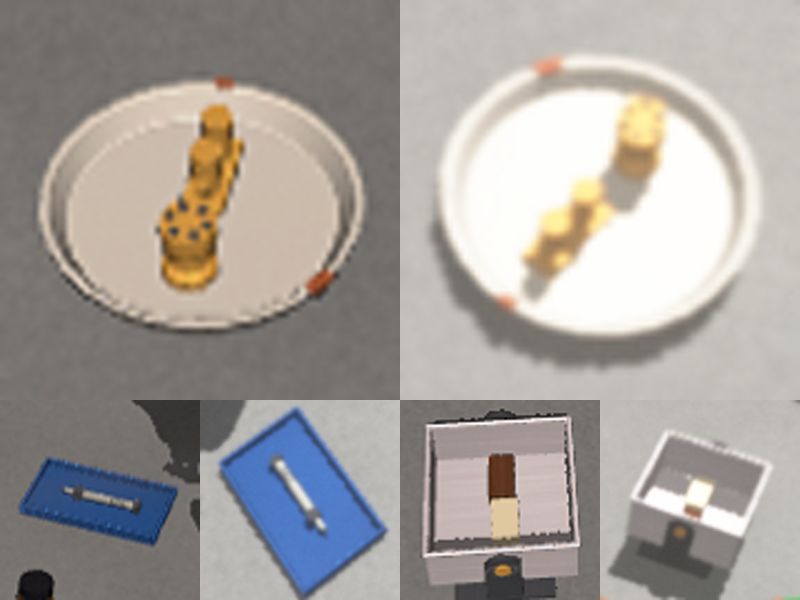

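The picture shows both fittings upright in the dish at (190,240)/(215,160), the vise lengthwise in the tray at (105,495), both offcuts in the level bin at (500,500), and the keel unmoved.

```bash
python3 -c "
from plant import *
print(finish_job())"
```

```text
the job is handed in; nothing more can be done
None
```

The job is handed in at about 40 s of the 128 s. The last pictures show both offcuts in the level bin, both brass fittings upright in the white dish and the pin vise lengthwise in the blue tray. The keel and jar showed no movement within measuring error. No verdict came back.

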